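Clamp the router's sliding stop

ROBOT

A 6-joint arm with a two-finger parallel gripper is mounted at the origin on the work surface. World frame = base frame: x ahead of the robot, y to its left, z up, the work surface at z = 0. Lengths are in m, angles in degrees, forces in N, time in s.
With the tool pointing down it reaches from about 0.3 to 0.75 m from the base axis. Payload 8.5 kg.
Tool frame: the origin (TCP) lies at the very end of the fingers, on their centre line; the grasp point (between the pads) lies 19 mm behind it (env.grip_depth is the z of the grasp point in the tool frame, in m); z points along the fingers, y is the direction in which the jaws open and shut (so a half turn about z gives the same grasp; the last joint's range is limited). The gripper opens to 85 mm and grips with 20 to 120 N. Pads are 22 mm wide; open, the fingers measure 114 mm over their backs; the gripper's body (76 mm by 85 mm) begins 54 mm behind the grasp point. The pads swing forward as they close: fully open they stand 13 mm farther back than shut.
Start: joints at [57.336, 21.807, 74.336, -0, 83.858, -12.336], TCP at [0.191, 0.516, 0.231] pointing down, gripper open.
Joint ranges: [-178.18, 178.18], [-50.72, 133.34], [12.68, 142.11], [-81.47, 261.47], [9.98, 163.14], [-165.26, 165.26]. Speed limits (degrees/s): [136.94, 136.94, 180, 180, 180, 180].

INTERFACE

Orientations are given as a 3x3 rotation matrix whose columns are the frame's x, y, z axes.
In Python, from rig import env gives the robot as it stands.
- The arm moves only by the tool apply_moves, never from a script. Its argument "plan" is a list of rows, each an object of numbers: "tx", "ty", "tz": the shift along the world's x, y, z in mm; "rx", "ry", "rz": the turn, a rotation vector about the world's x, y, z in rad; "jaw": the opening, from -1 (shut) to 1 (fully open). A call has 1 to 12 rows; each row is the pose to reach, as a shift and turn from the pose measured when the call began; what a row does not reach only later rows make up. A row lasts 1/10 s, in which the tool goes at most 50 mm and 8.59 degrees, less where a joint would pass 70% of its speed; a pose out of reach is approached as far as the arm can. A call with a gripper value outside its range is refused whole. The fingers move at their own pace and stop on an object; "grip_force" is the grip in N (left out, the last holds). Time passes only in rows, so rows that repeat a pose let the fingers close. It gives the time, the measured TCP pose, the force and the opening at its end, in the units of the state.
- env.observe(): the state, without advancing time (a new reading comes with each control period).
- env.get_image(name): name is "scene" or "top"; returns a dict with "image" (420x560x3 uint8, red, green, blue), "intrinsics" (3x3 intrinsics, pixels), "world_from_camera" (4x4, takes a point from camera to world coordinates). Camera axes: x right, y up, looking along -z (the intrinsics and any distortion apply to the point x, -y, -z); pixel columns grow to the right and rows downward; lengths in m; the calibration is good to about 2 mm. A picture is of the moment at which its call begins. There is no depth.
- env.close_job(): hands the job in, once; it reports no verdict.
The state is a dict: "time_s": time; "q": joint angles; "qvel": joint speeds; "joint_efforts": joint torques, N m; "position": TCP position; "tool_rot": TCP orientation; "ft_force": force on the tool from outside, world axes, zero at the start; "wrist_torque": the same for the moment, N m; "grip_width": finger opening in m.
Only numpy, scipy, OpenCV 4.12 (cv2) and the standard library are available. Lean on these libraries where they do the work, as an engineer would, in place of code of your own. Each camera call takes 0.05 s, during which the arm holds its last target.

TASK

Two small aluminium rails lie on the sideboard, one holding the white router with its two aerials, the other a black media player. On the router's rail, slide the loose stop up against the router, then turn its orange wing knob clockwise until it is tight so that the stop is locked there. Leave the router in its rail and do not disturb the stop of the media player's rail.

Things in the scene. Friction and masses are not known exactly. Their poses are not given: they have to be found in the camera images.
- clamp_grip (a point): Grip point of the router stop's orange wing knob (bar 52 long, 13 thick, 36 mm tall): on its upright axis, 12 mm below the wing's top, 24 above the steel disc (radius 14) at its foot, 78 above the sideboard. x along the wing, turning with it; z up. At knob 0, x points along the rail to the router. The stop's top is 34 mm below; its front face is 20 mm from the axis. The wing can drag the stop.
- stop (a joint): Slide of the router's grey stop block (37 mm long, 116 wide) along its rail (m): 0 at the open end, growing towards the router, at most 0.15. Loose it drags with about 1 N; clamped tight it resists 15 N or more.
- clamp (a joint): Turn of the router rail's wing knob (rad): 0 fully loose, wing along the rail; grows clockwise seen from above; 1.5 is its end stop, tight, wing across the rail. It bites from about 0.9. Needs about 0.07 N m, rising to 0.12 when tight, and stays where it is left.
- router: Loose flat white box 150 mm long (x, along the rail), 112 wide, 26 high, about 0.35 kg, on the rail bed 10 mm above the sideboard; two black upright aerials, 130 mm tall, 66 mm from the centre towards +x. Origin: centre of its underside. The stop meets its -x face, 75 mm from the origin. The rail's fixed lip is 3 to 12 mm beyond its +x face; it may slide against it.
- clamp2_grip (a point): The same grip point on the like orange wing knob of the other rail, which holds a black media player (same size, no aerials). Leave this one alone.
There are look-alikes about, which are no part of the job. What is meant by the router is not pink, and is the smaller of those in its own colour.

How it is judged:
By the outcome, as a careful person would: the job done as asked, in the order asked, and still so for the second after the job is handed in, with the robot touching nothing.
It also fails if it takes over 38 s, if anything falls off the work surface, if the arm or the gripper's body presses on something with over 40 N, if the wrist force passes 120 N, or if a joint passes its speed limit or range.

## Working session

There is one attempt and no reset: what is moved stays moved. The work goes in short steps, Python scripts to look and compute and a tool call to move; the robot and the scene stay as the last step left them, time stands still between calls to the robot, and variables do not carry over. Pictures are saved under pics/ and viewed, and the job is handed in when it is done.

Besides the shell and the picture viewer there is one more tool, called after "Call:" as name(argument=value, ...) on one line, values as JSON. apply_moves: Moves the arm, as the interface text tells. Its arguments: {"type":"object","properties":{"plan":{"type":"array","items":{"type":"object","properties":{"tx":{"type":"number"},"ty":{"type":"number"},"tz":{"type":"number"},"rx":{"type":"number"},"ry":{"type":"number"},"rz":{"type":"number"},"jaw":{"type":"number"}}}},"grip_force":{"type":"number"}},"required":["plan"]}

```bash
mkdir -p pics; ls
python3 - <<'E'
from rig import env
import cv2,numpy as np
for n in("scene","top"):
    d=env.get_image(n);cv2.imwrite(f"pics/{n}0.png",d["image"][...,::-1]);np.savez(f"{n}0.npz",**d)
    print(n,d["intrinsics"],d["world_from_camera"],d.keys())
print(env.observe(),env.grip_depth)
E
```

```text
pics
scene [[511.96540609   0.         269.59610735]
 [  0.         511.96540609 203.89414649]
 [  0.           0.           1.        ]] [[ 0.13026217 -0.54202746  0.83020359  1.53940073]
 [ 0.99121693  0.09046618 -0.09646178 -0.14861969]
 [-0.02282041  0.83547717  0.54905111  0.7795211 ]
 [ 0.          0.          0.          1.        ]] dict_keys(['image', 'intrinsics', 'world_from_camera'])
top [[443.9502576   0.        282.7031708]
 [  0.        443.9502576 212.4513091]
 [  0.          0.          1.       ]] [[-0.02335626  0.98678436 -0.16034684  0.31878318]
 [-0.99963303 -0.02525319 -0.00980231 -0.04264394]
 [-0.01372204  0.16005905  0.98701206  1.1567664 ]
 [ 0.          0.          0.          1.        ]] dict_keys(['image', 'intrinsics', 'world_from_camera'])
{'time_s': 0.1, 'q': array([ 5.73372525e+01,  2.18383460e+01,  7.43774805e+01,  1.46967989e-04,
        8.38596750e+01, -1.23355131e+01]), 'qvel': array([-0.02042262, -0.07301167, -0.21404399,  0.01982099, -0.00468918,
       -0.0037158 ]), 'joint_efforts': array([ 4.28109284e-03, -4.49219406e+01, -2.31656796e+01, -1.65678671e-04,
        3.65580003e-03,  3.36505821e-05]), 'position': array([0.19091827, 0.51552906, 0.23077938]), 'tool_rot': array([[-9.37723722e-01,  3.47381219e-01, -7.13327469e-04],
       [ 3.47381835e-01,  9.37723111e-01, -1.10798685e-03],
       [ 2.84009831e-04, -1.28678256e-03, -9.99999132e-01]]), 'ft_force': array([0.27537073, 0.70340596, 0.34323104]), 'wrist_torque': array([-0.05232902, -0.0096852 ,  0.0214795 ]), 'grip_width': 0.08520451874156797} -0.0187
```

View pics/scene0.png

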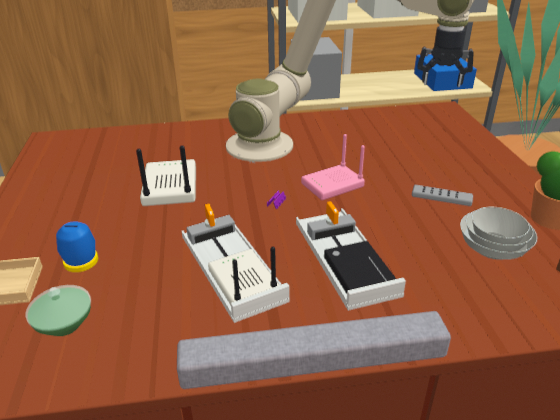

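View pics/top0.png

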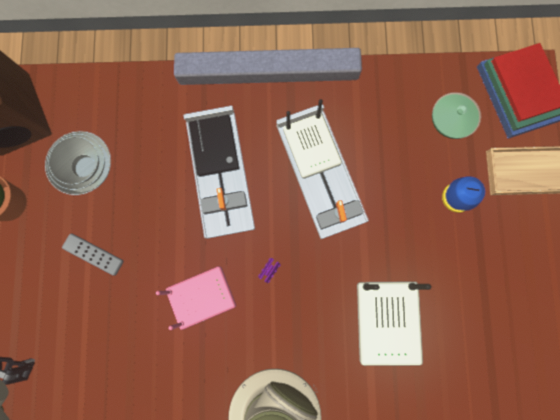

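Candidates in the top view: a white router in a rail at (315,148), a larger loose white router at (390,323), a pink one at (200,298), and the black player at (214,145). The two orange knobs are at (341,212) and (221,198). The description fits the smaller white router, so I want the knob at (341,212). In the scene view that router is at (245,275) and its knob at (210,215).

```bash
cat > h.py <<'E'
import cv2,numpy as np
def ray(d,u,v):
    K=d["intrinsics"];T=d["world_from_camera"]
    p=np.linalg.inv(K)@[u,v,1.];r=T[:3,:3]@np.array([p[0],-p[1],-p[2]]);return T[:3,3],r/np.linalg.norm(r)
def plane(d,u,v,z):
    o,r=ray(d,u,v);return o+r*(z-o[2])/r[2]
def tri(d1,p1,d2,p2):
    o1,r1=ray(d1,*p1);o2,r2=ray(d2,*p2)
    s=np.linalg.lstsq(np.c_[r1,-r2],o2-o1,rcond=None)[0]
    a=o1+s[0]*r1;b=o2+s[1]*r2;return (a+b)/2,np.linalg.norm(a-b)
def proj(d,P):
    T=d["world_from_camera"];c=T[:3,:3].T@(np.asarray(P)-T[:3,3]);q=d["intrinsics"]@[c[0],-c[1],-c[2]];return q[:2]/q[2]
def orange(im):
    h=cv2.cvtColor(im,cv2.COLOR_RGB2HSV)
    return cv2.inRange(h,(9,190,150),(22,255,255))
def blobs(m,amin=20):
    n,l,s,c=cv2.connectedComponentsWithStats(m);return [(s[i].tolist(),c[i].round(1).tolist(),cv2.minAreaRect(np.argwhere(l==i)[:,::-1].astype(np.float32))) for i in range(1,n) if s[i,4]>=amin]
E
python3 - <<'E'
from h import *
for n,(x,y,w,h) in(("scene",(160,180,150,140)),("top",(250,80,150,170))):
    d=np.load(n+"0.npz");im=d["image"]
    for b in blobs(orange(im)):print(n,b)
    c=im[y:y+h,x:x+w];c=cv2.resize(c,None,fx=3.5,fy=3.5,interpolation=cv2.INTER_CUBIC);cv2.imwrite(f"pics/{n}c.png",c[...,::-1])
E
```

```text
scene ([420, 138, 9, 11, 24], [423.5, 142.9], ((423.56097412109375, 143.04879760742188), (11.869205474853516, 3.4358229637145996), 38.65980911254883))
scene ([326, 201, 13, 23, 190], [331.6, 211.5], ((332.05999755859375, 211.5800018310547), (23.0, 11.399999618530273), 53.13010025024414))
scene ([204, 203, 11, 23, 151], [209.3, 213.7], ((209.39999389648438, 214.1999969482422), (22.76839828491211, 8.854375839233398), 71.56504821777344))
scene ([64, 251, 35, 22, 48], [83.9, 266.4], ((83.10000610351562, 264.70001220703125), (12.969193458557129, 36.224300384521484), 63.43495178222656))
```

View pics/scenec.png

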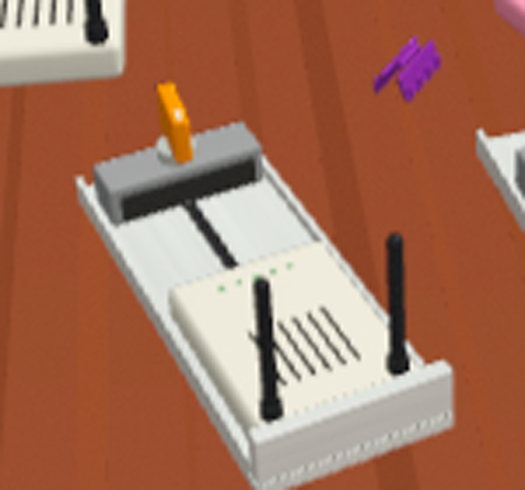

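View pics/topc.png

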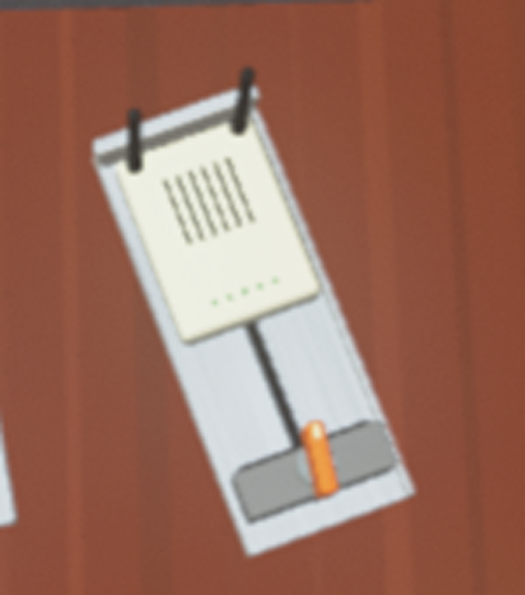

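Run:
```python
from h import *
t=np.load("top0.npz");s=np.load("scene0.npz")
im=t["image"];h=cv2.cvtColor(im,cv2.COLOR_RGB2HSV)
m=cv2.inRange(h,(5,150,190),(25,255,255));m[:180]=0
for b in blobs(m,10):
    print(b)
    bp=cv2.boxPoints(b[2]);print(np.array([plane(t,*p,.09)[:2] for p in bp]).round(4).tolist())
f=lambda x,y:(x/3.5+250,y/3.5+80)
P=lambda p,z:plane(t,*f(*p),z)[:2].round(4)
print("router near corners",P((185,342),.036),P((320,293),.036))
print("router far",P((118,168),.036),P((255,118),.036))
print("stop top front",P((233,472),.044),P((378,420),.044), "rear",P((250,522),.044),P((397,467),.044))
print("rail bed slot",P((300,450),.01),P((252,325),.01))
print("rail corners",P((248,556),.012),P((414,494),.012),P((93,155),.03),P((258,93),.03))
g=lambda x,y:(x/3.5+160,y/3.5+180)
Q=lambda p,z:plane(s,*g(*p),z)[:2].round(4)
print("scene router near",Q((170,292),.036),Q((320,240),.036))
print("scene stop front bottom?top",Q((118,195),.044),Q((260,152),.044))
# wing top ends scene
print("wing",Q((165,86),.09),Q((185,122),.09))
```

```text
([443, 186, 5, 14, 20], [444.3, 192.1], ((444.2500305175781, 192.25001525878906), (1.8973664045333862, 13.597792625427246), 18.434947967529297))
[[0.5169, -0.4187], [0.5487, -0.4317], [0.5471, -0.436], [0.5153, -0.4229]]
([218, 191, 6, 17, 63], [220.6, 199.7], ((220.38998413085938, 199.22999572753906), (16.12203598022461, 4.101219177246094), 81.8698959350586))
[[0.5483, 0.1277], [0.5495, 0.1177], [0.5095, 0.1121], [0.5083, 0.1221]]
([337, 202, 9, 19, 91], [341.1, 212.1], ((341.1024169921875, 210.97804260253906), (18.857622146606445, 5.517600059509277), 77.90524291992188))
[[0.5137, -0.1637], [0.5162, -0.1769], [0.4706, -0.1845], [0.4681, -0.1713]]
([453, 209, 9, 3, 15], [456.7, 210.3], ((456.923095703125, 210.38462829589844), (8.236878395080566, 1.5689290761947632), 11.309932708740234))
[[0.4867, -0.4441], [0.4905, -0.4452], [0.486, -0.4643], [0.4823, -0.4632]]
router near corners [ 0.5906 -0.0858] [ 0.6253 -0.1871]
router far [ 0.7265 -0.0395] [ 0.7631 -0.1441]
stop top front [ 0.4912 -0.1173] [ 0.5268 -0.2239] rear [ 0.4544 -0.1282] [ 0.4918 -0.2359]
rail bed slot [ 0.5118 -0.1702] [ 0.6088 -0.1379]
rail corners [ 0.4331 -0.1282] [ 0.4762 -0.253 ] [ 0.7396 -0.0207] [ 0.7855 -0.1477]
scene router near [ 0.635  -0.1858] [ 0.5967 -0.0847]
scene stop front bottom?top [ 0.5353 -0.2176] [ 0.5003 -0.1173]
wing [ 0.4745 -0.1796] [ 0.5217 -0.1673]
```

Call:
apply_moves(plan=[{"tx":50,"ty":-115,"tz":0,"rz":0.09,"jaw":1},{"tx":150,"ty":-345,"tz":0,"rz":0.28,"jaw":1},{"tx":150,"ty":-345,"tz":0,"rz":0.28,"jaw":1},{"tx":150,"ty":-345,"tz":0,"rz":0.28,"jaw":1},{"tx":150,"ty":-345,"tz":0,"rz":0.28,"jaw":1},{"tx":301,"ty":-691,"tz":-20,"rz":0.546,"jaw":1},{"tx":301,"ty":-691,"tz":-20,"rz":0.546,"jaw":1},{"tx":301,"ty":-691,"tz":-20,"rz":0.546,"jaw":1},{"tx":301,"ty":-691,"tz":-20,"rz":0.546,"jaw":1},{"tx":301,"ty":-691,"tz":-20,"rz":0.546,"jaw":1},{"tx":301,"ty":-691,"tz":-20,"rz":0.546,"jaw":1},{"tx":301,"ty":-691,"tz":-20,"rz":0.546,"jaw":1}], grip_force=25)

```text
validation failed for argument at $.pl...
```

Call:
apply_moves(plan=[{"tx":20.0,"ty":-45.0,"tz":0.0,"rx":0.0,"ry":0.0,"rz":0.04,"jaw":1.0}], grip_force=25)

```text
time_s: 0.2
position: [0.21, 0.4724, 0.2298]
tool_rot: [[-0.952, 0.305, -0.001], [0.305, 0.952, -0.001], [0.001, -0.001, -1.0]]
ft_force: [1.5, -1.0, 0.3]
grip_width: 0.0851
```

Call:
apply_moves(plan=[{"tx":20,"ty":-45,"tz":0,"rx":0,"ry":0,"rz":0.04,"jaw":1},{"tx":40,"ty":-90,"tz":0,"rx":0,"ry":0,"rz":0.08,"jaw":1},{"tx":60,"ty":-135,"tz":0,"rx":0,"ry":0,"rz":0.12,"jaw":1},{"tx":80,"ty":-180,"tz":0,"rx":0,"ry":0,"rz":0.16,"jaw":1},{"tx":100,"ty":-225,"tz":0,"rx":0,"ry":0,"rz":0.2,"jaw":1},{"tx":120,"ty":-270,"tz":0,"rx":0,"ry":0,"rz":0.24,"jaw":1},{"tx":140,"ty":-315,"tz":0,"rx":0,"ry":0,"rz":0.28,"jaw":1},{"tx":160,"ty":-360,"tz":0,"rx":0,"ry":0,"rz":0.32,"jaw":1},{"tx":180,"ty":-405,"tz":0,"rx":0,"ry":0,"rz":0.36,"jaw":1},{"tx":200,"ty":-450,"tz":0,"rx":0,"ry":0,"rz":0.4,"jaw":1}], grip_force=25)

```text
time_s: 1.2
position: [0.4103, 0.0203, 0.2298]
tool_rot: [[-0.996, -0.091, -0.001], [-0.091, 0.996, -0.001], [0.001, -0.001, -1.0]]
ft_force: [0.9, 1.1, 0.2]
grip_width: 0.0855
```

Call:
apply_moves(plan=[{"tx":18,"ty":-44,"tz":0,"rx":0,"ry":0,"rz":0.03,"jaw":1},{"tx":36,"ty":-88,"tz":0,"rx":0,"ry":0,"rz":0.06,"jaw":1},{"tx":54,"ty":-132,"tz":0,"rx":0,"ry":0,"rz":0.08,"jaw":1},{"tx":72,"ty":-176,"tz":-10,"rx":0,"ry":0,"rz":0.1,"jaw":1},{"tx":82,"ty":-196,"tz":-40,"rx":0,"ry":0,"rz":0.1,"jaw":1},{"tx":82,"ty":-196,"tz":-80,"rx":0,"ry":0,"rz":0.1,"jaw":1},{"tx":82,"ty":-196,"tz":-80,"rx":0,"ry":0,"rz":0.1,"jaw":1}], grip_force=25)

```text
time_s: 1.9
position: [0.4901, -0.1749, 0.1454]
tool_rot: [[-0.982, -0.189, -0.01], [-0.189, 0.982, 0.004], [0.008, 0.006, -1.0]]
ft_force: [-0.1, -0.2, 0.7]
grip_width: 0.0861
```

Run:
```python
from rig import env
from h import *
for n,(x,y,w,h) in(("scene",(140,140,160,140)),("top",(250,100,150,170))):
    d=env.get_image(n);c=d["image"][y:y+h,x:x+w];c=cv2.resize(c,None,fx=3,fy=3,interpolation=cv2.INTER_CUBIC)
    if n=="scene":A=c
    else:B=c
    np.savez(n+"1.npz",**d)
    print(n,blobs(orange(d["image"])))
H=max(A.shape[0],B.shape[0]);p=lambda c:np.pad(c,((0,H-c.shape[0]),(0,0),(0,0)))
o=np.hstack([p(A),p(B)])[:600,:];o=cv2.resize(o,None,fx=.82,fy=.82);print(o.shape);cv2.imwrite("pics/c1.png",o[...,::-1])
print(env.observe()["position"],env.observe()["q"])
```

```text
scene [([326, 201, 13, 23, 190], [331.6, 211.5], ((332.05999755859375, 211.5800018310547), (23.0, 11.400001525878906), 53.13010025024414)), ([204, 203, 11, 23, 151], [209.3, 213.7], ((209.39999389648438, 214.1999969482422), (22.76839828491211, 8.854375839233398), 71.56504821777344)), ([63, 261, 35, 12, 42], [79.5, 269.3], ((80.62235260009766, 267.73199462890625), (8.555047035217285, 34.36568069458008), 81.63410949707031))]
top []
(418, 763, 3)
[ 0.49226358 -0.17542739  0.15041349] [-3.25689337e+01  2.34549138e+01  8.61838011e+01 -8.22108624e-02
  7.04214219e+01 -1.33508862e+02]
```

View pics/c1.png

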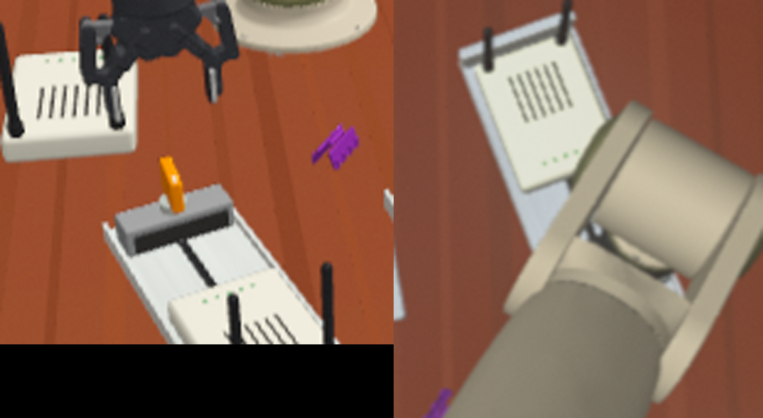

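Call:
apply_moves(plan=[{"tx":0,"ty":0,"tz":-30,"rx":0,"ry":0,"rz":0,"jaw":1},{"tx":0,"ty":0,"tz":-60,"rx":0,"ry":0,"rz":0,"jaw":1},{"tx":0,"ty":0,"tz":-80,"rx":0,"ry":0,"rz":0,"jaw":1},{"tx":0,"ty":0,"tz":-89,"rx":0,"ry":0,"rz":0,"jaw":1},{"tx":0,"ty":0,"tz":-89,"rx":0,"ry":0,"rz":0,"jaw":0.4},{"tx":0,"ty":0,"tz":-89,"rx":0,"ry":0,"rz":0,"jaw":-0.2},{"tx":0,"ty":0,"tz":-89,"rx":0,"ry":0,"rz":0,"jaw":-0.5}], grip_force=25)

```text
time_s: 2.7
position: [0.493, -0.1757, 0.0629]
tool_rot: [[-0.982, -0.191, 0.001], [-0.191, 0.982, -0.002], [-0.0, -0.002, -1.0]]
ft_force: [-0.1, -0.0, 0.5]
grip_width: 0.0441
```

Run:
```python
from rig import env
from h import *
d=env.get_image("scene");c=d["image"][130:270,140:300];c=cv2.resize(c,None,fx=4,fy=4,interpolation=cv2.INTER_CUBIC)
cv2.imwrite("pics/c2.png",c[...,::-1])
o=env.observe();print(o["position"],o["ft_force"],o["grip_width"])
```

```text
[ 0.49282011 -0.17569865  0.06267219] [ 0.3541372  -0.26330497  1.64305235] 0.03655176433070305
```

View pics/c2.png

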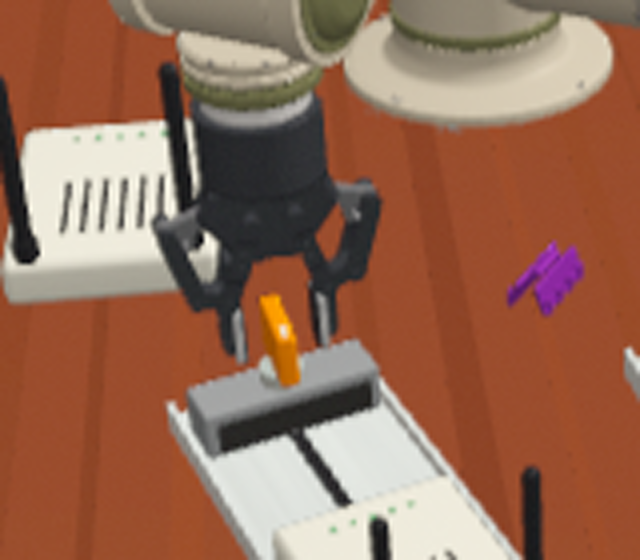

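The picture shows the fingers on either side of the wing at crop pixel (280,340), about centred, so I close.

Call:
apply_moves(plan=[{"tx":0,"ty":0,"tz":-1,"rx":0,"ry":0,"rz":0,"jaw":-1},{"tx":0,"ty":0,"tz":-1,"rx":0,"ry":0,"rz":0,"jaw":-1},{"tx":0,"ty":0,"tz":-1,"rx":0,"ry":0,"rz":0,"jaw":-1},{"tx":0,"ty":0,"tz":-1,"rx":0,"ry":0,"rz":0,"jaw":-1},{"tx":0,"ty":0,"tz":-1,"rx":0,"ry":0,"rz":0,"jaw":-1}], grip_force=30)

```text
time_s: 3.25
position: [0.4934, -0.1763, 0.0624]
tool_rot: [[-0.982, -0.19, 0.002], [-0.19, 0.982, -0.003], [-0.001, -0.004, -1.0]]
ft_force: [-0.4, -1.9, 6.7]
grip_width: 0.0126
```

Run:
```python
from rig import env
from h import *
d=env.get_image("scene");c=d["image"][130:270,140:300];c=cv2.resize(c,None,fx=4,fy=4,interpolation=cv2.INTER_CUBIC)
cv2.imwrite("pics/c3.png",c[...,::-1])
o=env.observe();print(o["position"],o["ft_force"],o["wrist_torque"],o["grip_width"])
```

```text
[ 0.49337004 -0.17627045  0.06239886] [-0.01985358 -1.43304199  6.01386342] [-0.20552844  0.04223765 -0.05279144] 0.012281782161650972
```

View pics/c3.png

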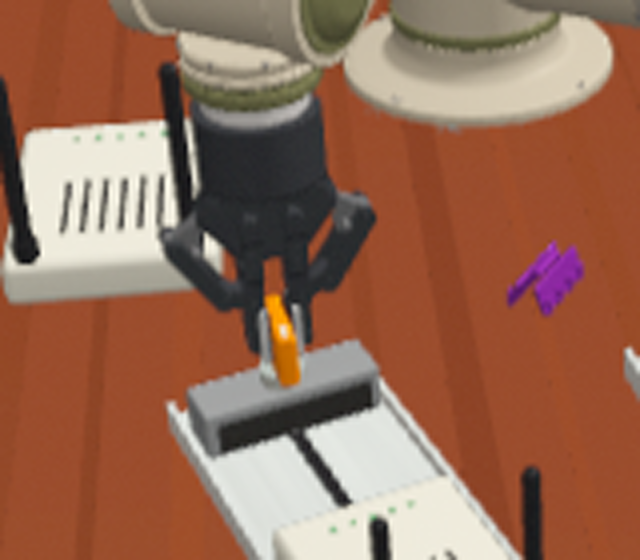

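Call:
apply_moves(plan=[{"tx":9.5,"ty":3.3,"tz":0.5,"rx":0,"ry":0,"rz":0,"jaw":-1},{"tx":19,"ty":6.6,"tz":0.5,"rx":0,"ry":0,"rz":0,"jaw":-1},{"tx":28.5,"ty":9.8,"tz":0.5,"rx":0,"ry":0,"rz":0,"jaw":-1},{"tx":38,"ty":13.1,"tz":0.5,"rx":0,"ry":0,"rz":0,"jaw":-1},{"tx":38,"ty":13.1,"tz":0.5,"rx":0,"ry":0,"rz":0,"jaw":-1}], grip_force=30)

```text
time_s: 3.8
position: [0.5327, -0.1625, 0.0625]
tool_rot: [[-0.982, -0.191, 0.003], [-0.191, 0.982, -0.003], [-0.002, -0.003, -1.0]]
ft_force: [2.5, -2.4, -5.6]
grip_width: 0.0125
```

Run:
```python
from rig import env
from h import *
d=env.get_image("scene");c=d["image"][130:330,140:340];c=cv2.resize(c,None,fx=3,fy=3,interpolation=cv2.INTER_CUBIC)
cv2.imwrite("pics/c4.png",c[...,::-1])
o=env.observe();print(o["position"],o["ft_force"],o["wrist_torque"],o["grip_width"])
```

```text
[ 0.53216043 -0.16273799  0.06255097] [ 2.92146486 -2.47264298 -6.90533638] [-0.20670488 -0.26264932 -0.07536635] 0.01220112867771893
```

View pics/c4.png

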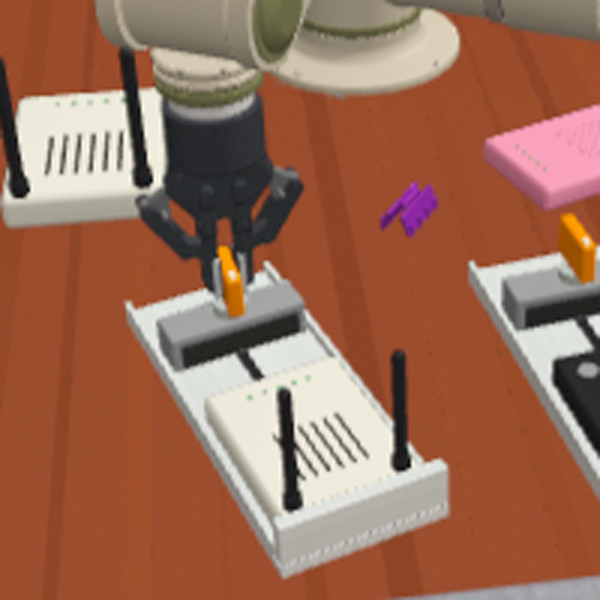

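The stop moves with the wing and the forces are small. Next I go 50 mm further, then in small steps.

Call:
apply_moves(plan=[{"tx":9.5,"ty":3.1,"tz":-0.4,"rx":0,"ry":0,"rz":0,"jaw":-1},{"tx":19,"ty":6.3,"tz":-0.4,"rx":0,"ry":0,"rz":0,"jaw":-1},{"tx":28.5,"ty":9.5,"tz":-0.4,"rx":0,"ry":0,"rz":0,"jaw":-1},{"tx":38,"ty":12.8,"tz":-0.4,"rx":0,"ry":0,"rz":0,"jaw":-1},{"tx":47.5,"ty":16.1,"tz":-0.4,"rx":0,"ry":0,"rz":0,"jaw":-1},{"tx":47.5,"ty":16.1,"tz":-0.4,"rx":0,"ry":0,"rz":0,"jaw":-1}], grip_force=30)

```text
time_s: 4.45
position: [0.5812, -0.1458, 0.0624]
tool_rot: [[-0.981, -0.192, 0.004], [-0.192, 0.981, -0.003], [-0.004, -0.004, -1.0]]
ft_force: [0.1, 3.3, 4.8]
grip_width: 0.0124
```

Run:
```python
from rig import env
from h import *
d=env.get_image("scene");c=d["image"][170:320,160:310];c=cv2.resize(c,None,fx=4,fy=4,interpolation=cv2.INTER_CUBIC)
cv2.imwrite("pics/c5.png",c[...,::-1])
o=env.observe();print(o["position"],o["ft_force"],o["wrist_torque"],o["grip_width"])
```

```text
[ 0.58061045 -0.14597477  0.06242635] [-0.39690646  3.60559936  3.85475432] [ 0.72071234  0.08975676 -0.06322381] 0.012572894214767349
```

View pics/c5.png

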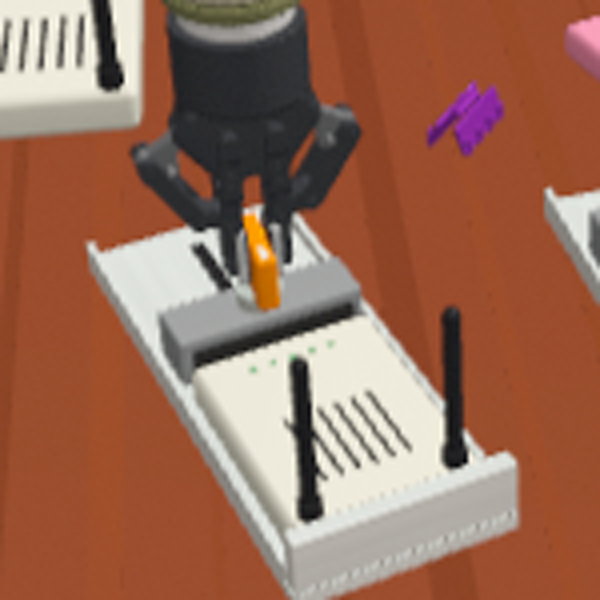

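Call:
apply_moves(plan=[{"tx":4,"ty":1.6,"tz":0,"rx":0,"ry":0,"rz":0,"jaw":-1},{"tx":8,"ty":3,"tz":0,"rx":0,"ry":0,"rz":0,"jaw":-1},{"tx":11,"ty":4,"tz":0,"rx":0,"ry":0,"rz":0,"jaw":-1},{"tx":13,"ty":4.7,"tz":0,"rx":0,"ry":0,"rz":0,"jaw":-1},{"tx":13,"ty":4.7,"tz":0,"rx":0,"ry":0,"rz":0,"jaw":-1}], grip_force=30)

```text
time_s: 5.0
position: [0.5938, -0.1413, 0.0625]
tool_rot: [[-0.981, -0.192, 0.004], [-0.192, 0.981, -0.003], [-0.004, -0.004, -1.0]]
ft_force: [-1.9, 0.3, 3.0]
grip_width: 0.0125
```

```bash
cat > look.py <<'E'
import sys
from rig import env
from h import *
n=sys.argv[1]
d=env.get_image("scene");np.savez(f"s{n}.npz",**d);c=d["image"][170:320,160:310];c=cv2.resize(c,None,fx=4,fy=4,interpolation=cv2.INTER_CUBIC)
cv2.imwrite(f"pics/c{n}.png",c[...,::-1])
o=env.observe();print(o["position"],o["ft_force"],o["wrist_torque"],o["grip_width"],o["q"].round(1),o["time_s"])
e=np.array([.9455,.3256]);f=o["ft_force"];print("along",f[:2]@e,"side",f[:2]@[-e[1],e[0]])
E
python3 look.py 6
```

```text
[ 0.59382032 -0.1413229   0.06245934] [-2.516518   0.4227551  2.2774115] [ 0.19138838  0.36785888 -0.02129566] 0.012405107543999169 [ -24.5   36.8   77.9   -0.    65.  -125.5] 5.05
along -2.2417187091055517 side 1.2190932131825254
```

View pics/c6.png

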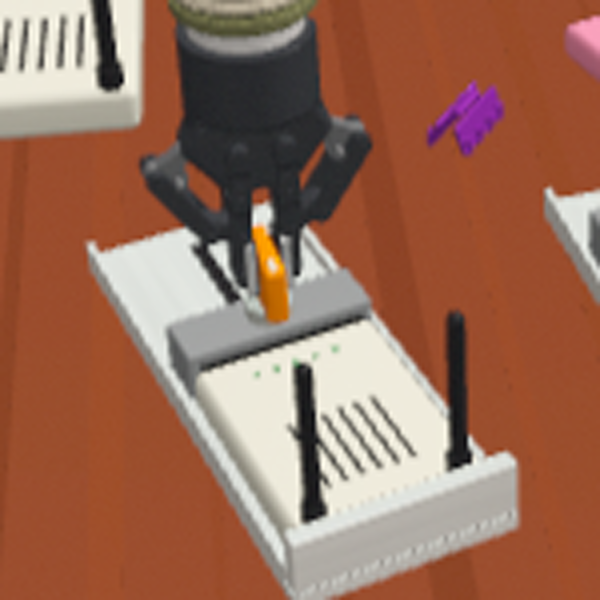

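The stop has reached the router: the aerial foot has moved a pixel or so. I push gently on towards the lip until the force rises.

Call:
apply_moves(plan=[{"tx":1.5,"ty":0.5,"tz":0,"rx":0,"ry":0,"rz":0,"jaw":-1},{"tx":3,"ty":1,"tz":0,"rx":0,"ry":0,"rz":0,"jaw":-1},{"tx":3,"ty":1,"tz":0,"rx":0,"ry":0,"rz":0,"jaw":-1}], grip_force=30)

```text
time_s: 5.35
position: [0.5945, -0.141, 0.0624]
tool_rot: [[-0.981, -0.192, -0.001], [-0.192, 0.981, -0.004], [0.002, -0.003, -1.0]]
ft_force: [-14.9, -4.3, 9.9]
grip_width: 0.0122
```

Call:
apply_moves(plan=[{"tx":1.5,"ty":0.5,"tz":0,"rx":0,"ry":0,"rz":0,"jaw":-1},{"tx":3,"ty":1,"tz":0,"rx":0,"ry":0,"rz":0,"jaw":-1},{"tx":3,"ty":1,"tz":0,"rx":0,"ry":0,"rz":0,"jaw":-1}], grip_force=30)

```text
time_s: 5.65
position: [0.5946, -0.141, 0.0624]
tool_rot: [[-0.981, -0.192, -0.009], [-0.192, 0.981, -0.005], [0.009, -0.003, -1.0]]
ft_force: [-18.8, -5.1, 11.8]
grip_width: 0.0125
```

```bash
python3 look.py 7
```

```text
[ 0.59464771 -0.14099849  0.06240979] [-16.94270544  -5.73701486  10.31085202] [-0.81805332  2.90811833 -0.01324583] 0.01252469906254866 [ -24.2   37.1   77.2   -0.5   66.  -125.1] 5.7
along -17.887300032715252 side 0.09219733744189637
```

View pics/c7.png

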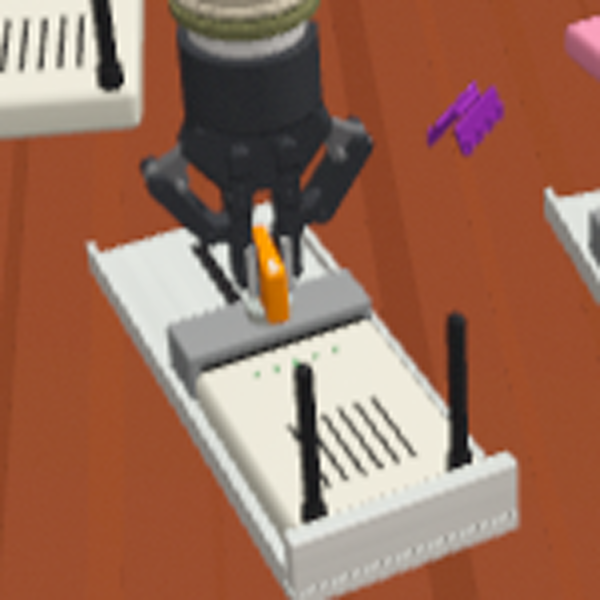

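Pressed firm against the lip at about 18 N. I relax to a light push and turn clockwise.

Call:
apply_moves(plan=[{"tx":1,"ty":0.3,"tz":0,"rx":0,"ry":0,"rz":0,"jaw":-1},{"tx":1,"ty":0.3,"tz":0,"rx":0,"ry":0,"rz":-0.1,"jaw":-1},{"tx":1,"ty":0.3,"tz":0,"rx":0,"ry":0,"rz":-0.2,"jaw":-1},{"tx":1,"ty":0.3,"tz":0,"rx":0,"ry":0,"rz":-0.3,"jaw":-1},{"tx":1,"ty":0.3,"tz":0,"rx":0,"ry":0,"rz":-0.4,"jaw":-1},{"tx":1,"ty":0.3,"tz":0,"rx":0,"ry":0,"rz":-0.5,"jaw":-1}], grip_force=40)

```text
time_s: 6.3
position: [0.5945, -0.1406, 0.0625]
tool_rot: [[-0.952, 0.306, -0.012], [0.306, 0.952, 0.0], [0.012, -0.003, -1.0]]
ft_force: [-9.8, 0.7, 6.6]
grip_width: 0.0124
```

```bash
python3 look.py 8
```

```text
[ 0.59456698 -0.14058651  0.06246788] [-8.57421098  0.13330959  7.12017512] [ 0.10059206  1.20333414 -0.07074341] 0.012352751818915597 [-24.3  37.2  77.   -0.3  66.4 -96. ] 6.35
along -8.063510874934536 side 2.9178073140489778
```

View pics/c8.png

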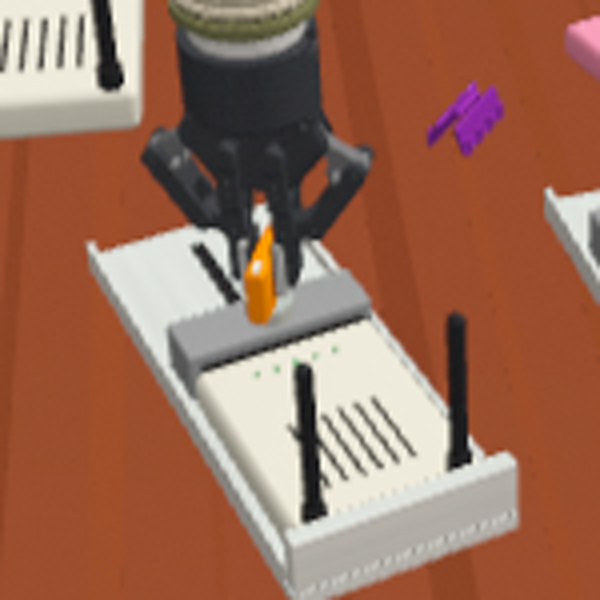

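Call:
apply_moves(plan=[{"tx":1,"ty":0.2,"tz":-0.2,"rx":0,"ry":0,"rz":-0.1,"jaw":-1},{"tx":1,"ty":0.2,"tz":-0.2,"rx":0,"ry":0,"rz":-0.2,"jaw":-1},{"tx":1,"ty":0.2,"tz":-0.2,"rx":0,"ry":0,"rz":-0.3,"jaw":-1},{"tx":1,"ty":0.2,"tz":-0.2,"rx":0,"ry":0,"rz":-0.4,"jaw":-1},{"tx":1,"ty":0.2,"tz":-0.2,"rx":0,"ry":0,"rz":-0.5,"jaw":-1},{"tx":1,"ty":0.2,"tz":-0.2,"rx":0,"ry":0,"rz":-0.6,"jaw":-1},{"tx":1,"ty":0.2,"tz":-0.2,"rx":0,"ry":0,"rz":-0.7,"jaw":-1},{"tx":1,"ty":0.2,"tz":-0.2,"rx":0,"ry":0,"rz":-0.75,"jaw":-1}], grip_force=50)

```text
time_s: 7.15
position: [0.5951, -0.1401, 0.0625]
tool_rot: [[-0.481, 0.877, -0.009], [0.877, 0.481, 0.009], [0.012, -0.004, -1.0]]
ft_force: [-6.8, 2.8, 7.3]
grip_width: 0.0124
```

```bash
python3 look.py 9
```

```text
[ 0.59510159 -0.14004781  0.06255096] [-6.27376387  2.71482498  7.31214218] [ 0.05929686  0.79982442 -0.01707469] 0.012116281504043161 [-24.4  37.2  76.9   0.3  66.5 -53.2] 7.2
along -5.047896726488358 side 4.60960453174754
```

View pics/c9.png

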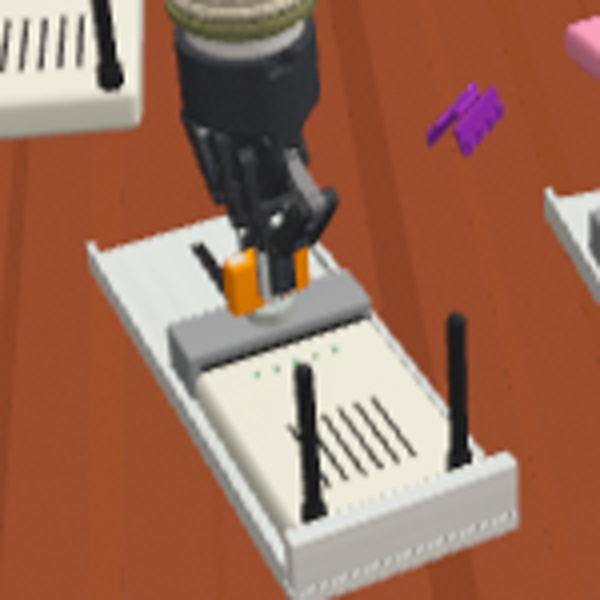

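Call:
apply_moves(plan=[{"tx":0.7,"ty":0,"tz":-0.2,"rx":0,"ry":0,"rz":-0.05,"jaw":-1},{"tx":0.7,"ty":0,"tz":-0.2,"rx":0,"ry":0,"rz":-0.1,"jaw":-1},{"tx":0.7,"ty":0,"tz":-0.2,"rx":0,"ry":0,"rz":-0.14,"jaw":-1},{"tx":0.7,"ty":0,"tz":-0.2,"rx":0,"ry":0,"rz":-0.14,"jaw":-1}], grip_force=60)

```text
time_s: 7.6
position: [0.5952, -0.1399, 0.0626]
tool_rot: [[-0.354, 0.935, -0.009], [0.935, 0.354, 0.009], [0.012, -0.005, -1.0]]
ft_force: [-6.2, 0.2, 7.6]
grip_width: 0.012
```

```bash
python3 look.py 10
```

```text
[ 0.59520038 -0.13991904  0.062616  ] [-6.50524737  1.35434042  6.79141954] [-0.10537811  0.9231719   1.06779893] 0.011876446727040331 [-24.4  37.2  76.9   0.3  66.6 -45.3] 7.65
along -5.709738142113333 side 3.3986374135639466
```

The end stop is reached: moment 1.07 N m about z, tool turned 1.40 rad. I relax, open and lift.

Call:
apply_moves(plan=[{"tx":0,"ty":0,"tz":-0.3,"rx":0,"ry":0,"rz":-0.01,"jaw":-1},{"tx":0,"ty":0,"tz":-0.3,"rx":0,"ry":0,"rz":-0.01,"jaw":-0.7},{"tx":0,"ty":0,"tz":0,"rx":0,"ry":0,"rz":-0.01,"jaw":-0.3},{"tx":0,"ty":0,"tz":0,"rx":0,"ry":0,"rz":-0.01,"jaw":0},{"tx":0,"ty":0,"tz":0,"rx":0,"ry":0,"rz":-0.01,"jaw":0.2},{"tx":0,"ty":0,"tz":0,"rx":0,"ry":0,"rz":-0.01,"jaw":0.2}], grip_force=30)

```text
time_s: 8.25
position: [0.5953, -0.1399, 0.0624]
tool_rot: [[-0.345, 0.939, -0.009], [0.939, 0.345, 0.01], [0.012, -0.005, -1.0]]
ft_force: [-0.1, -0.2, -0.4]
grip_width: 0.0512
```

```bash
python3 look.py 11
```

```text
[ 0.5952964  -0.13994041  0.06249684] [-1.1387152  -0.43090295 -0.98315439] [ 0.02865783  0.02582209 -0.02651281] 0.05122920540858889 [-24.4  37.3  76.9   0.3  66.5 -44.7] 8.3
along -1.216957224715009 side -0.03665307285655263
```

View pics/c11.png

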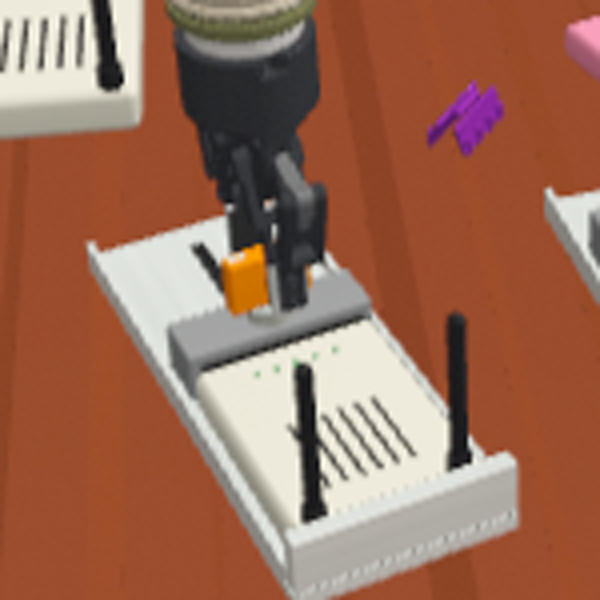

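Call:
apply_moves(plan=[{"tx":0,"ty":0,"tz":25,"rx":0,"ry":0,"rz":0,"jaw":0.2},{"tx":0,"ty":0,"tz":65,"rx":0,"ry":0,"rz":0,"jaw":0.2},{"tx":0,"ty":0,"tz":110,"rx":0,"ry":0,"rz":0,"jaw":0.2},{"tx":0,"ty":0,"tz":155,"rx":0,"ry":0,"rz":0,"jaw":0.2},{"tx":-30,"ty":-25,"tz":170,"rx":0,"ry":0,"rz":0,"jaw":0.2},{"tx":-60,"ty":-60,"tz":170,"rx":0,"ry":0,"rz":0,"jaw":0.2},{"tx":-90,"ty":-95,"tz":170,"rx":0,"ry":0,"rz":0,"jaw":0.2},{"tx":-120,"ty":-130,"tz":170,"rx":0,"ry":0,"rz":0,"jaw":0.2},{"tx":-150,"ty":-165,"tz":170,"rx":0,"ry":0,"rz":0,"jaw":0.2},{"tx":-180,"ty":-200,"tz":170,"rx":0,"ry":0,"rz":0,"jaw":0.2},{"tx":-180,"ty":-200,"tz":170,"rx":0,"ry":0,"rz":0,"jaw":0.2}], grip_force=30)

```text
time_s: 9.4
position: [0.4124, -0.3436, 0.2324]
tool_rot: [[-0.339, 0.941, -0.01], [0.941, 0.339, 0.009], [0.012, -0.006, -1.0]]
ft_force: [1.0, 0.3, 0.1]
grip_width: 0.0512
```

```bash
python3 look.py 12
python3 - <<'E'
from rig import env
from h import *
d=env.get_image("top");np.savez("top2.npz",**d);c=d["image"][80:250,170:390];c=cv2.resize(c,None,fx=3.5,fy=3.5,interpolation=cv2.INTER_CUBIC);cv2.imwrite("pics/top2c.png",c[...,::-1])
h=cv2.cvtColor(d["image"],cv2.COLOR_RGB2HSV)
for b in blobs(cv2.inRange(h,(5,150,190),(25,255,255)),10):print(b[1:],plane(d,*b[2][0],.088))
E
```

```text
[ 0.41384813 -0.34168617  0.23240976] [0.40374931 0.71943069 0.10332811] [-0.02921477 -0.02595714 -0.02216191] 0.05105395349121954 [-52.2  20.8  75.8  -0.1  84.2 -72.1] 9.45
along 0.6159916070422584 side 0.5487609433464982
([323.6, 171.2], ((324.0, 171.00001525878906), (4.472135543823242, 17.8885440826416), 63.43495178222656)) [ 0.59363197 -0.1365729   0.088     ]
([220.4, 199.8], ((220.36488342285156, 199.68919372558594), (14.960308074951172, 3.781176805496216), 80.53767395019531)) [0.52806345 0.12025388 0.088     ]
```

View pics/c12.png

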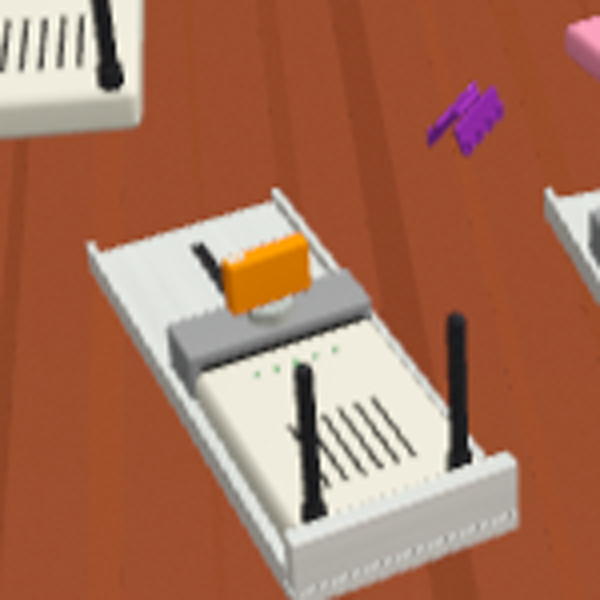

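View pics/top2c.png

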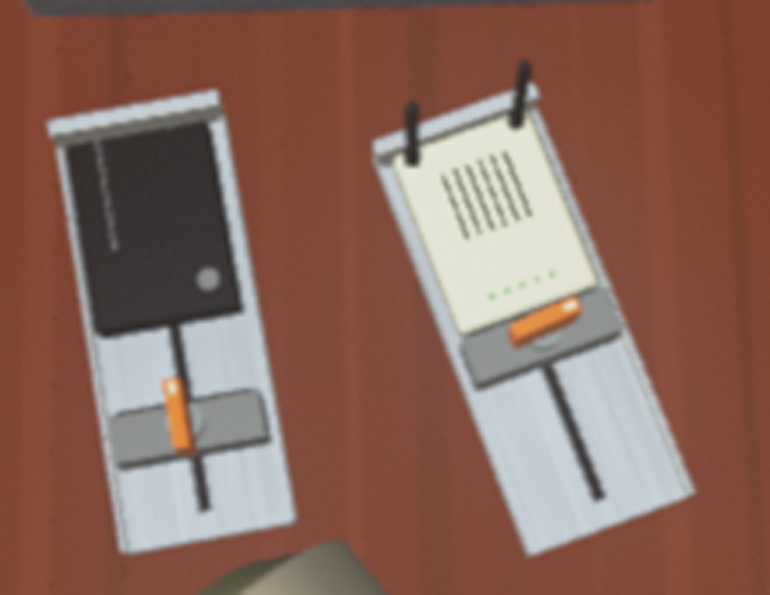

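The picture shows the stop flush on the router with no gap (top crop, edge from (463,335) to (600,285)). The wing lies about 4° short of square across the rail, which is what 1.5 rad should look like. The player's knob is still at (220,199) with its stop unmoved.

```bash
python3 -c "
from rig import env
print(env.close_job())"
```

```text
the job is handed in; nothing more can be done
None
```

The router's stop is now against the router and its orange knob is turned clockwise to its end. The job was handed in at about 9.5 s of the 38 s allowed; the hand-in gives no verdict.

- **Slide:** I gripped the wing of the knob on the smaller white router's rail and slid the stop about 107 mm until it met the router. I then pushed until the router was up against the rail's lip, with about 18 N along the rail.
- **Turn:** With a light push of about 5–8 N kept on, I turned the knob clockwise by about 1.4 rad, from about 0.14 rad. At the end stop the moment about the upright axis rose to about 1.07 N m. I then released, lifted clear and moved the arm away.
- **Last checks:** In both views there was no visible gap between stop and router. The wing lay across the rail at about 86°, which matches 1.5 rad, and the router was still in its rail. The media player's knob and stop showed no movement.
- **Disagreements and gaps:** My first move call was refused on its arguments before anything moved. Early on, positions from the scene camera differed from the top camera by up to about 10 mm along x, so I relied on the top view and the contact forces. I did not pull on the stop to test the lock; that rests on the end-stop moment and the wing angle.

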